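Release the child-safety latch of the worktop cabinet

TASK

Lift the release key out of its holder by the ends of its grip, stand it upright on the bare worktop and let go of it, then take it again by the broad faces of its grip. With the key's blade, press the sprung hook down through the narrow gap in the top of the small cabinet until the door is freed and swings open by itself; your fingers must not touch the hook. Draw the key out so that the hook springs back up, stand the key upright on the bare worktop out of the door's way, and leave the other things where they are.

Things in the scene. Friction and masses are not known exactly. Their poses are not given: they have to be found in the camera images.
- cabinet: Fixed brown wooden cabinet, 160 deep (x) x 180 wide (y) x 110 mm high, pale door on its front (-x). Origin: centre of its underside. On its top, before and behind the gap, stand two finger guards, each 36 mm wide (y), 8 thick (x), 55 tall; inner faces 72 mm apart along x, centred on the gap: no room for fingers at the ends of the key's grip, only at its broad faces (y sides).
- gap (a point): Centre of the gap's mouth, level with the cabinet's top surface, 110 mm above the worktop; axes as the cabinet's. The gap is 48 mm long along x and 22 mm wide along y, right through the 10 mm top. In the cabinet's frame it lies at (-30, -35, 110) mm.
- hook_pad (a point): Top of the raised press pad (20 x 14 mm) on the hook, straight under the middle of the gap and 30 mm below its mouth while the hook is up. The hook is a grey lever along x under the gap, pivoted 90 mm behind the pad, its barb at the front end holding the door.
- hook (a joint): Hook angle, rad: 0 = up, where a spring holds it; grows as the pad is pushed down; stop at 0.18. The barb frees the door at about 0.10, the pad then being some 9 mm lower; the blade's foot 42 to 45 mm below the gap's mouth is ample. The pad resists with about 3 N at first, 6 to 7 N at 12 mm, and springs back.
- cabinet_door (a joint): Door angle, rad: 0 = shut and latched (up to 0.03 of play), 1.7 = fully open. Upright hinge at the cabinet's left (+y) front edge; a weak spring swings the freed door towards the robot (-x) to nearly fully open in about 2 s. The door is 176 mm wide: keep things out of its sweep, a quarter circle of 190 mm radius before the cabinet.
- holder: Fixed brown wooden stand: base 90 (x) x 66 (y) x 8 mm; two upright cheeks 40 mm long (x), 8 thick, 30 apart, their tops 100 mm above the worktop; open at both x ends. Origin: centre of its underside. The key stands between the cheeks on the 8 mm base, its x along the holder's x; fingers have room only at the ends of its grip. Lift it 100 mm to come clear.
- key: Release key, 98 mm tall, about 150 g, stands blade down. Origin: centre of the foot; z up. Steel blade 40 wide (x) x 14 thick (y), z = 0 to 62 mm; pale wooden grip block 56 long (x) x 24 thick (y), z = 62 to 98 mm: its ends face +-x, its broad faces +-y. A half turn about z makes no difference. It enters the gap with its x along the gap's x. It stands by itself on a level surface.
- key_grip (a point): Centre of the key's grip, 80 mm above its foot; axes as the key's.
- lemon: Bystander: yellow lemon, 78x55x56 mm. Leave it alone.
- garlic: Bystander: garlic bulb, 60 mm. Leave it alone.
- lime: Bystander: green lime, 55x46x45 mm. Leave it alone.
- cup: Bystander: small white cup with a handle, 62x92x51 mm. Leave it alone.
- egg_box: Bystander: closed grey-brown egg box, 106x155x72 mm. Leave it alone.

How it is judged:
On the way, in this order (a step that is already met when the one before it is completed fails the run):
1. the key, out of its holder, stands upright and let go on the worktop (height (world z) of key below 0.005 m and angle between key's own z axis and vertical below 0.1 rad and contact force between the fingers and key below 0.1 N and linear speed of key below 0.02 m/s and horizontal distance between key and holder above 0.06 m), for 0.1 s.
2. the key's blade presses the hook down (value of joint hook above 0.085 rad and contact force between key and hook above 0.5 N), for 0.05 s.
3. the freed door swings open (value of joint cabinet_door above 0.3 rad), for 0.1 s.
At the end, for the whole second after the job is handed in: The door stands open by more than 1.2 rad, the hook is back up (below 0.03 rad), and the key stands upright (within 0.1 rad) on its foot on the worktop (foot less than 5 mm above it), released and at rest (height (world z) of key below 0.005 m and angle between key's own z axis and vertical below 0.1 rad and contact force between the fingers and key below 0.1 N and linear speed of key below 0.02 m/s and value of joint cabinet_door above 1.2 rad and value of joint hook below 0.03 rad); the robot touches nothing.
It fails at once if fingers touch the hook (contact force between the fingers and hook above 0.5 N).
It fails at once if a bystander is moved more than 30 mm (distance of any of lemon, garlic, lime, cup, egg_box from where it was at the start of the episode above 0.03 m).
It also fails if it takes over 54 s, if anything falls off the work surface, if the arm or the gripper's body presses on something with over 40 N, if the wrist force passes 120 N, or if a joint passes its speed limit or range.

ROBOT

A 7-joint arm with a two-finger parallel gripper is mounted at the origin on a cart in front of the work surface, level with it; the furniture and walls round the work are solid. World frame = base frame: x ahead of the robot, y to its left, z up, the work surface at z = 0. Lengths are in m, angles in rad, forces in N, time in s.
With the tool pointing down it reaches from about 0.4 to 0.875 m from the base axis. Payload 19.3 kg.
Tool frame: the origin (TCP) lies midway between the tips of the shut fingers; the grasp point (between the pads) lies 19 mm behind it; z points along the fingers, y is the line along which they close (so a half turn about z gives the same grasp; the last joint's range is limited). The gripper opens to 85 mm and grips with 20 to 120 N. Pads are 22 mm wide; open, the fingers measure 114 mm over their backs; the gripper's body (76 mm by 85 mm) begins 54 mm behind the grasp point. The pads swing forward as they close: fully open they stand 13 mm farther back than shut.
Start: joints at [-1.391, 0.521, -0.036, 1.599, 0.021, 1.021, -0.113], TCP at [0.155, 0.606, 0.231] pointing down, gripper open.
Joint ranges: [-2.91, 2.91], [-0.3, 2.13], [-1.5, 1.42], [0.17, 2.43], [-1.26, 4.41], [0.16, 1.93], [-2.52, 2.52]. Speed limits (rad/s): [1.89, 1.89, 2.39, 2.39, 3.01, 3.01, 3.01].

INTERFACE

Orientations are given as [roll, pitch, yaw] about the fixed x, y, z axes, in that order (R = Rz(yaw) Ry(pitch) Rx(roll)).
In Python, from workcell import * gives the robot as it stands. The module is installed in compiled form; this text tells all that it offers.
- The arm moves only by the tool play_rows, never from a script. Its argument "deltas" is a list of rows, each a list of 7 numbers: the shift along the tool's x, y, z in units of 500 mm (1.0 is 500 mm), then the turn, a rotation vector about the tool's x, y, z in units of 120 degrees (1.0 is 120 degrees), then the closure, from 0 (fully open) to 1 (shut). A call has 1 to 10 rows; each row is the pose to reach, as a shift and turn from the pose commanded when the call began, along the tool's axes at that moment; what a row does not reach only later rows make up. A row lasts 1/10 s, in which the tool goes at most 50 mm and 8.59 degrees, less where a joint would pass 70% of its speed; a pose out of reach is approached as far as the arm can. A call with a number of a shift or a turn outside -1 to 1 is refused whole. A call with a gripper value outside its range is refused whole. The fingers move at their own pace and stop on an object; "newtons" is the grip in N (left out, the last holds). Time passes only in rows, so rows that repeat a pose let the fingers close. It gives the time, the measured TCP pose, the force, the opening and the grip force at its end, in the units of the state.
- observe(): the state, without advancing time (a new reading comes with each control period).
- grab_frame(name): name is "scene" or "top" or "wrist"; returns the picture (420x560x3 uint8, red, green, blue); there is no depth.
- get_calibration(name): a dict with "fovy" (degrees; the focal length in pixels is half the picture's height over the tangent of half this angle, whatever the lens; pixels are square), "cx", "cy" (the principal point, pixels), "xyz" and "rotation" of the camera in the world. Camera axes: x right, y down, z forward; pixel columns grow to the right and rows downward; lengths in m; the calibration is good to about 2 mm. A picture is of the moment at which its call begins: read the wrist's pose just before it. get_calibration takes no time and is no camera call; for the wrist camera it gives the pose at the moment of the call.
- job_done(): hands the job in; it is judged then, once.
The state is a dict: "clock": time; "qpos": joint angles; "qd": joint speeds; "joint_efforts": joint torques, N m; "position": TCP position; "tool_rot": TCP orientation; "force": force on the tool from outside, world axes, zero at the start; "moment": the same for the moment, N m; "grip_width": finger opening in m; "finger_force": force on a finger pad.
Only numpy, scipy, OpenCV 4.12 (cv2) and the standard library are available. Lean on these libraries where they do the work, as an engineer would, in place of code of your own. Each camera call takes 0.05 s, during which the arm holds its last target. There are 200 camera calls.

## Working session

There is one attempt and no reset: what is moved stays moved. The work goes in short steps, Python scripts to look and compute and a tool call to move; the robot and the scene stay as the last step left them, time stands still between calls to the robot, and variables do not carry over. Pictures are saved under pics/ and viewed, at most 10 in all, crops included, and the job is handed in when it is done.

Besides the shell and the picture viewer there is one more tool, called after "Call:" by a JSON object that holds its "name" and its "arguments", one argument or row to a line. play_rows: Moves the arm, as the interface text tells. Its arguments: {"type":"object","properties":{"deltas":{"type":"array"},"newtons":{"type":"number"}},"required":["deltas"]}

```bash
mkdir -p pics
python3 - <<'E'
from workcell import *
import cv2
for n in ("scene","top"):
    im=grab_frame(n); cv2.imwrite(f"pics/{n}0.png",cv2.resize(im[:,:,::-1],(800,600),interpolation=cv2.INTER_CUBIC))
    c=get_calibration(n); print(n,c)
s=observe(); print(s)
E
```

```text
scene {'fovy': 56.42218412522325, 'cx': 281.96069612166286, 'cy': 199.29929957851786, 'xyz': array([-0.05975121, -0.65981937,  0.87164268]), 'rotation': array([-2.36832489, -0.01606309, -0.86340943])}
top {'fovy': 53.140411102367004, 'cx': 271.85932898679494, 'cy': 211.11679510465981, 'xyz': array([ 0.42985431, -0.17581554,  1.18752296]), 'rotation': array([-3.06697823,  0.00414635, -1.54341161])}
{'clock': 0.1, 'qpos': array([-1.39118819,  0.52194778, -0.03632248,  1.59993562,  0.02118603,
        1.02108172, -0.11279114]), 'qd': array([ 1.66492275e-03, -1.66019258e-03, -8.05629530e-04, -7.50162947e-04,
        5.07844393e-04, -4.15079439e-05,  4.95729103e-05]), 'joint_efforts': array([ 3.46575129e-03, -9.28486633e+01,  1.98388383e+00, -3.70531476e+01,
        1.82168721e-02,  5.22522081e-03, -2.00315498e-05]), 'position': array([0.15447039, 0.60531134, 0.23079297]), 'tool_rot': array([-3.14060629e+00,  5.85665804e-05,  2.89177055e+00]), 'force': array([-0.25971406, -0.20945077, -0.10037891]), 'moment': array([ 0.0361953 ,  0.01296854, -0.05178472]), 'finger_force': 0.0, 'grip_width': 0.08552037758258278}
```

View pics/scene0.png

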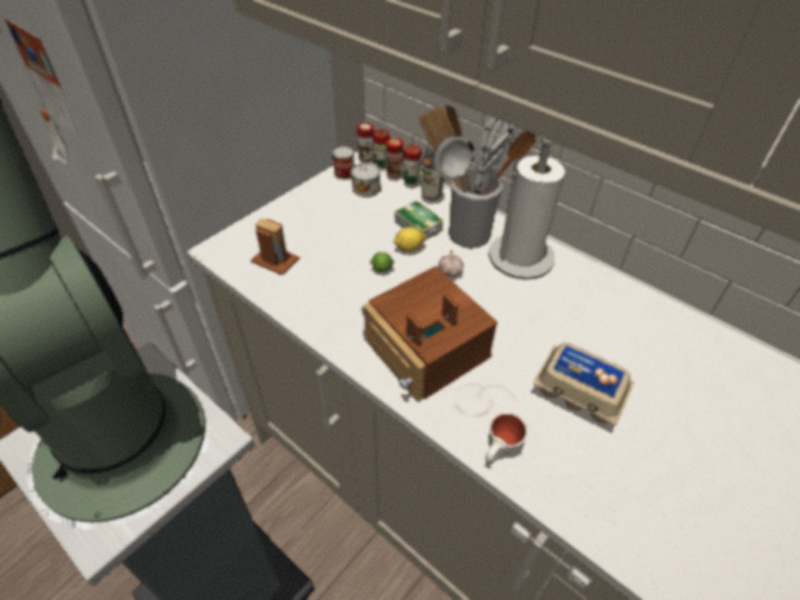

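View pics/top0.png

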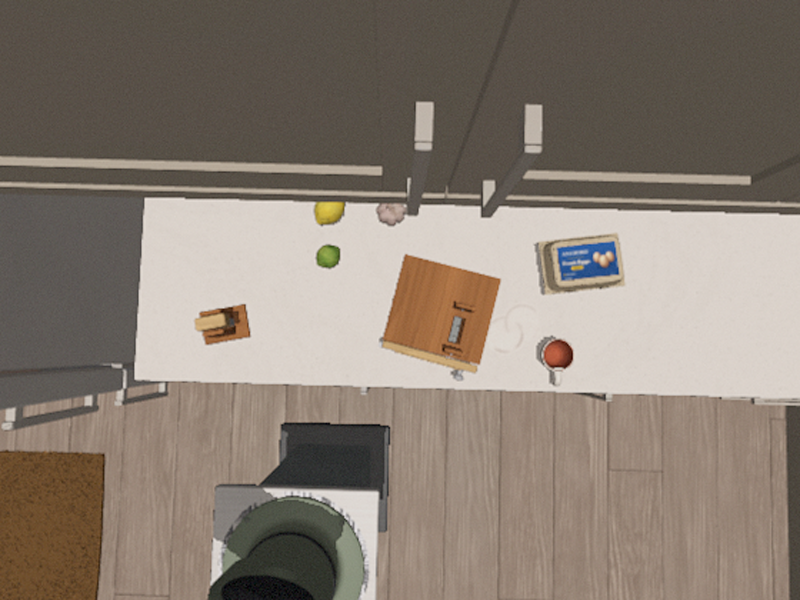

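The scene picture is blurred and the top one is sharper. In the top view the holder with the key is at (222,323) and the cabinet at (440,315), with its gap at (456,329), yawed by about -15°. I'll enlarge crops of these.

```bash
cat > h.py <<'E'
from workcell import *
import numpy as np, cv2
from scipy.spatial.transform import Rotation as R
from scipy.optimize import least_squares
def cam(n): 
    c=get_calibration(n); c['R']=R.from_euler('xyz',c['rotation']).as_matrix(); c['f']=210/np.tan(np.radians(c['fovy']/2)); return c
def proj(c,P):
    q=(np.atleast_2d(P)-c['xyz'])@c['R']; return np.c_[c['cx']+c['f']*q[:,0]/q[:,2], c['cy']+c['f']*q[:,1]/q[:,2]]
def ray(c,uv,z):
    d=c['R']@np.array([(uv[0]-c['cx'])/c['f'],(uv[1]-c['cy'])/c['f'],1]); return c['xyz']+d*(z-c['xyz'][2])/d[2]
def crop(im,x,y,w,h,k): return cv2.resize(im[y:y+h,x:x+w],None,fx=k,fy=k,interpolation=cv2.INTER_CUBIC)
def world(p,P): # p=x,y,yaw
    c,s=np.cos(p[2]),np.sin(p[2]); P=np.atleast_2d(P); return np.c_[p[0]+c*P[:,0]-s*P[:,1],p[1]+s*P[:,0]+c*P[:,1],P[:,2]]
def fit(c,P,uv,p0):
    r=least_squares(lambda p:(proj(c,world(p,P))-uv).ravel(),p0,loss='soft_l1'); print(r.x.round(4),'deg',np.degrees(r.x[2]).round(2)); print((proj(c,world(r.x,P))-uv).round(1).tolist()); return r.x
E
python3 - <<'E'
from h import *
im=grab_frame("top")[:,:,::-1]
a=crop(im,262,172,96,96,6.25)  # cabinet 600x600
b=crop(im,130,205,50,50,6)
o=np.zeros((600,800,3),np.uint8); o[:,:600]=a
o2=crop(im,130,205,50,50,12)
cv2.imwrite("pics/cab.png",a); cv2.imwrite("pics/hold.png",o2)
c=cam("top"); print(proj(c,[[.5,0,0],[.5,.3,0],[.7,-.2,0]]), ray(c,(157,226),0), ray(c,(308,220),.11))
E
```

```text
[[212.28540483 216.00258466]
 [106.7699506  213.14289271]
 [284.58592044 148.30700312]] [0.46740652 0.15551129 0.        ] [ 0.48989366 -0.26255751  0.11      ]
```

View pics/cab.png

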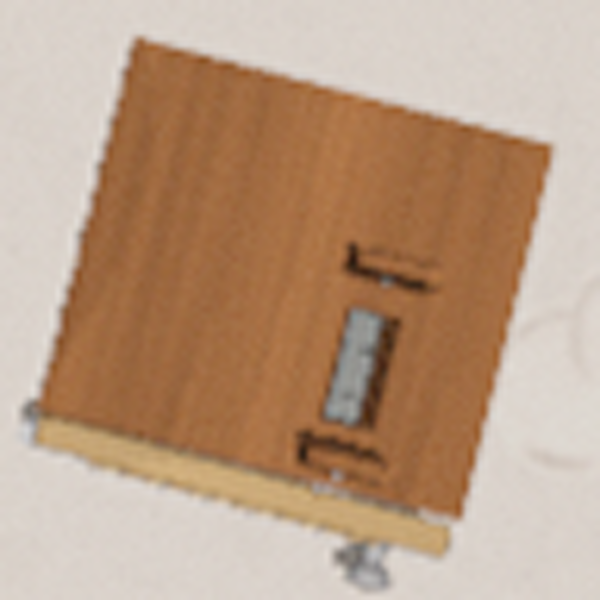

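View pics/hold.png

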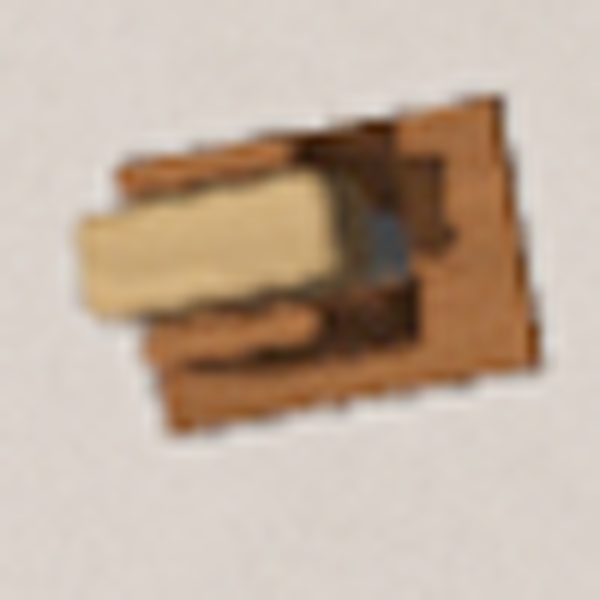

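The crops show all four corners of the cabinet's top, the gap (325–400, 308–428) with the grey pad below it, the holder's base corners and the pale top of the grip. I'll fit poses to these.

Run:
```python
from h import *
c=cam("top")
uv=np.array([(137,38),(552,146),(460,518),(40,415)])/6.25+[262,172]
P=np.array([(.08,.09,.11),(.08,-.09,.11),(-.08,-.09,.11),(-.08,.09,.11)])
p=fit(c,P,uv,[.5,-.23,-.25]); 
g=world(p,[-.03,-.035,.11]); print('gap',g,'cropproj',(proj(c,world(p,[(-.006,-.024,.11),(-.006,-.046,.11),(-.054,-.046,.11),(-.054,-.024,.11)]))-[262,172])*6.25)
uv=np.array([(500,97),(540,370),(172,432)])/12+[130,205]
P=np.array([(.033,.045,.008),(-.033,.045,.008),(-.033,-.045,.008)])*[1,-1,1]
h=fit(c,P,uv,[.46,.15,.1])
uv=np.array([(80,220),(330,172),(338,258),(98,318)])/12+[130,205]
P=np.array([(-.028,.012,.106),(.028,.012,.106),(.028,-.012,.106),(-.028,-.012,.106)])
k=fit(c,P,uv,[.46,.15,-1.5])
for n,x,y,z in (("lemon",230,147,.027),("garlic",273,148,.03),("lime",230,179,.022)): print(n,ray(c,(x,y),z).round(3))
```

```text
[ 0.4989 -0.2663 -0.223 ] deg -12.77
[[-0.7, -0.0], [0.6, -0.2], [0.6, 0.7], [-0.5, -0.3]]
gap [[ 0.46194756 -0.29380319  0.11      ]] cropproj [[350.26515741 306.82819445]
 [402.30436952 320.07720379]
 [374.33621756 433.62299731]
 [322.14439408 420.27962068]]
[0.4645 0.1509 0.1956] deg 11.21
[[0.2, -0.3], [0.4, 0.0], [-0.6, 0.3]]
[ 0.4656  0.1501 -1.3319] deg -76.31
[[-0.5, -0.4], [-0.0, -1.0], [1.1, 0.9], [-0.3, 0.5]]
lemon [ 0.694 -0.046  0.027]
garlic [ 0.693 -0.167  0.03 ]
lime [ 0.604 -0.049  0.022]
```

```bash
cat >> h.py <<'E'
def delta(pos,yaw,z=None):
    "row numbers to go from the present pose to pos, tool down with yaw in degrees"
    s=observe(); T=R.from_euler('xyz',s['tool_rot']); G=R.from_euler('xyz',[np.pi,0,np.radians(yaw)])
    d=T.inv().apply(np.array(pos)-s['position'])/.5; r=(T.inv()*G).as_rotvec(degrees=True)/120
    print('t',round(s['clock'],2),'pos',s['position'].round(4),'yaw',np.degrees(s['tool_rot'][2]).round(2),'w',round(s['grip_width'],4)); print('DELTA',np.r_[d,r].round(4).tolist())
E
python3 - <<'E'
from h import *
c=cam("top")
for uv in ((66,276),(10,294),(84,276),(115,271),(98,140),(93,265)):
    print(uv,[ray(c,uv,z).round(2)[:2].tolist() for z in (-.3,0,.2,.4,.6)])
delta([.26,.36,.26],180); delta([.465,.1505,.26],191.2)
E
```

```text
(66, 276) [[0.29, 0.55], [0.32, 0.4], [0.34, 0.31], [0.36, 0.21], [0.38, 0.11]]
(10, 294) [[0.22, 0.74], [0.27, 0.56], [0.29, 0.43], [0.32, 0.31], [0.35, 0.19]]
(84, 276) [[0.29, 0.49], [0.32, 0.35], [0.34, 0.26], [0.36, 0.18], [0.38, 0.09]]
(115, 271) [[0.31, 0.38], [0.34, 0.27], [0.35, 0.19], [0.37, 0.12], [0.38, 0.04]]
(98, 140) [[0.78, 0.47], [0.71, 0.34], [0.66, 0.25], [0.62, 0.16], [0.57, 0.08]]
(93, 265) [[0.33, 0.46], [0.35, 0.33], [0.37, 0.25], [0.38, 0.16], [0.39, 0.07]]
t 0.15 pos [0.1545 0.6054 0.2309] yaw 165.68 w 0.0853
DELTA [-0.3258, -0.4234, -0.0579, -0.0004, -0.0, -0.1193]
t 0.15 pos [0.1545 0.6054 0.2309] yaw 165.68 w 0.0853
DELTA [-0.8267, -0.728, -0.0576, -0.0004, -0.0001, -0.2126]
```

Call:
{"name": "play_rows", "arguments": {
  "deltas": [
    [-0.243,-0.424,-0.058,0,0,0,0],
    [-0.243,-0.424,-0.058,0,0,0,0],
    [-0.243,-0.424,-0.058,0,0,0,0],
    [-0.243,-0.424,-0.058,0,0,0,0],
    [-0.243,-0.424,-0.058,0,0,0,0],
    [-0.243,-0.424,-0.058,0,0,0,0],
    [-0.555,-0.675,-0.058,0,0,-0.12,0],
    [-0.555,-0.675,-0.058,0,0,-0.12,0],
    [-0.555,-0.675,-0.058,0,0,-0.12,0],
    [-0.555,-0.675,-0.058,0,0,-0.12,0]
  ]
}}

```text
clock: 1.15
position: [0.3306, 0.2222, 0.2604]
tool_rot: [3.141, 0.0, -3.138]
force: [1.2, 1.0, -0.0]
grip_width: 0.0854
finger_force: 0.0
```

```bash
python3 -c "
from h import *
delta([.465,.1505,.26],191.2); s=observe(); print(s['qpos'].round(2),s['force'].round(1))"
```

```text
t 1.15 pos [0.3306 0.2222 0.2604] yaw -179.81 w 0.0854
DELTA [-0.2683, -0.1442, 0.0009, 0.0002, 0.0001, -0.0918]
[-0.85  0.11  0.12  2.12 -0.02  0.91  0.85] [ 1.2  1.  -0. ]
```

Call:
{"name": "play_rows", "arguments": {
  "deltas": [
    [-0.268,-0.144,0,0,0,-0.092,0],
    [-0.268,-0.144,0,0,0,-0.092,0],
    [-0.268,-0.144,0,0,0,-0.092,0],
    [-0.268,-0.144,0,0,0,-0.092,0],
    [-0.268,-0.144,0,0,0,-0.092,0],
    [-0.268,-0.144,0,0,0,-0.092,0]
  ]
}}

```text
clock: 1.75
position: [0.4633, 0.1522, 0.26]
tool_rot: [-3.142, -0.001, -2.947]
force: [-0.7, 0.1, 0.2]
grip_width: 0.0855
finger_force: 0.0
```

```bash
python3 -c "
from h import *
delta([.465,.1505,.2],191.2)
c=cam('wrist'); im=grab_frame('wrist')[:,:,::-1]; print(c['xyz'],c['R'].round(2).tolist())
cv2.imwrite('pics/w1.png',cv2.resize(im,(800,600),interpolation=cv2.INTER_CUBIC))
p=[.465,.1505,np.radians(-78.8)]
print(proj(c,world(p,[(-.028,.012,.106),(.028,.012,.106),(.028,-.012,.106),(-.028,-.012,.106)]))/.7)
"
```

```text
t 1.75 pos [0.4633 0.1522 0.26  ] yaw -168.87 w 0.0855
DELTA [-0.0027, -0.0041, 0.1199, -0.0, -0.0005, -0.0006]
[0.39918474 0.13939571 0.40388627] [[-0.19, 0.95, 0.25], [0.98, 0.19, 0.05], [-0.0, 0.26, -0.97]]
[[436.84614617 300.78438391]
 [360.13446842 300.88618076]
 [359.24863642 268.44847732]
 [437.53943952 268.34236329]]
```

View pics/w1.png

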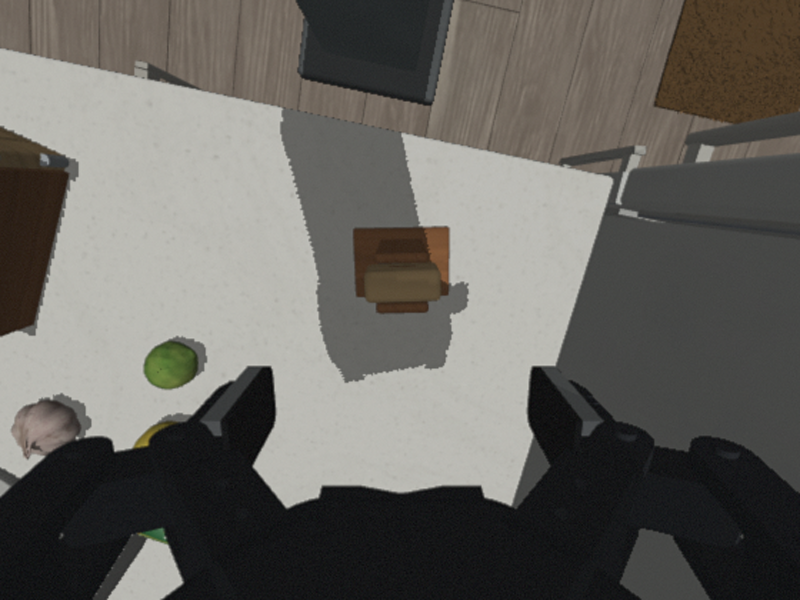

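The wrist view shows the grip at (364–441, 262–303), against a predicted (360–437, 268–301). That is within 3 mm, and the hand is centred over it. Descending.

Call:
{"name": "play_rows", "arguments": {
  "deltas": [
    [0,0,0.09,0,0,0,0],
    [0,0,0.18,0,0,0,0],
    [0,0,0.25,0,0,0,0],
    [0,0,0.3,0,0,0,0],
    [0,0,0.34,0,0,0,0],
    [0,0,0.37,0,0,0,0],
    [0,0,0.388,0,0,0,0],
    [0,0,0.388,0,0,0,0]
  ]
}}

```text
clock: 2.6
position: [0.463, 0.1524, 0.0658]
tool_rot: [3.142, -0.001, -2.946]
force: [0.5, -0.2, 0.3]
grip_width: 0.0856
finger_force: 0.0
```

Call:
{"name": "play_rows", "arguments": {
  "deltas": [
    [0,0,0,0,0,0,0.3],
    [0,0,0,0,0,0,0.5],
    [0,0,0,0,0,0,0.5],
    [0,0,0,0,0,0,0.5],
    [0,0,0,0,0,0,0.6],
    [0,0,0,0,0,0,0.6]
  ],
  "newtons": 40
}}

```text
clock: 3.2
position: [0.4644, 0.1522, 0.0673]
tool_rot: [3.141, 0.002, -2.947]
force: [-1.0, 1.7, 8.3]
grip_width: 0.0556
finger_force: 40.6
```

Call:
{"name": "play_rows", "arguments": {
  "deltas": [
    [0,0,-0.02,0,0,0,0.6],
    [0,0,-0.06,0,0,0,0.6],
    [0,0,-0.12,0,0,0,0.6],
    [0,0,-0.18,0,0,0,0.6],
    [0,0,-0.23,0,0,0,0.6],
    [0,0,-0.25,0,0,0,0.6],
    [0,0,-0.25,0,0,0,0.6],
    [0,0,-0.25,0,0,0,0.6]
  ]
}}

```text
clock: 4.0
position: [0.4636, 0.1517, 0.1907]
tool_rot: [-3.141, -0.001, -2.947]
force: [0.4, 0.2, -2.1]
grip_width: 0.0555
finger_force: 43.0
```

```bash
python3 -c "
from h import *
delta([.48,.0,.19],77.2); print(observe()['force'])
c=cam('wrist'); im=grab_frame('wrist')[:,:,::-1]; cv2.imwrite('pics/w2.png',crop(im,180,150,200,150,4))"
```

```text
t 4.0 pos [0.4636 0.1517 0.1907] yaw -168.87 w 0.0555
DELTA [0.0265, -0.3041, 0.0015, -0.0003, -0.0001, 0.9494]
[ 0.41144721  0.21183345 -2.07569991]
```

View pics/w2.png

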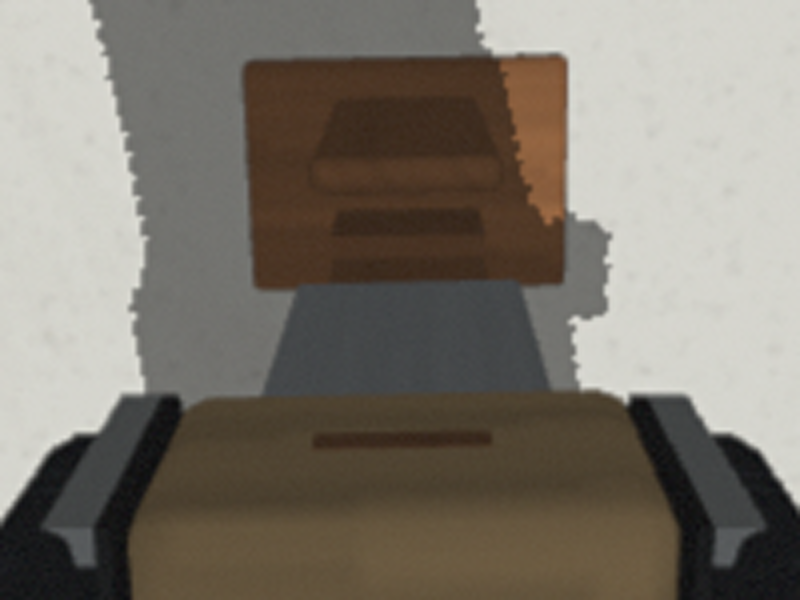

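The key hangs straight in the fingers, with the blade (265–545, 285–395) clear above the holder. Carrying and turning it to (0.48, 0).

Call:
{"name": "play_rows", "arguments": {
  "deltas": [
    [0.004,-0.05,0,0,0,0.06,0.6],
    [0.009,-0.1,0,0,0,0.12,0.6],
    [0.013,-0.15,0,0,0,0.18,0.6],
    [0.018,-0.2,0,0,0,0.24,0.6],
    [0.022,-0.25,0,0,0,0.3,0.6],
    [0.0265,-0.304,0,0,0,0.36,0.6],
    [0.0265,-0.304,0,0,0,0.43,0.6],
    [0.0265,-0.304,0,0,0,0.5,0.6],
    [0.0265,-0.304,0,0,0,0.57,0.6],
    [0.0265,-0.304,0,0,0,0.64,0.6]
  ]
}}

```text
clock: 5.05
position: [0.4798, -0.0001, 0.1902]
tool_rot: [-3.14, 0.0, 1.989]
force: [-0.0, 0.4, -1.6]
grip_width: 0.0557
finger_force: 43.0
```

```bash
python3 -c "
from h import *
delta([.48,.0,.19],77.2); print(observe()['qpos'].round(2))"
```

```text
t 5.05 pos [ 4.798e-01 -1.000e-04  1.902e-01] yaw 113.96 w 0.0557
DELTA [0.0001, 0.0006, 0.0005, -0.0009, 0.0004, 0.3063]
[-0.57  0.4   0.58  2.04 -0.31  0.79  0.61]
```

Call:
{"name": "play_rows", "arguments": {
  "deltas": [
    [0,0,0.03,0,0,0.06,0.6],
    [0,0,0.06,0,0,0.12,0.6],
    [0,0,0.09,0,0,0.18,0.6],
    [0,0,0.12,0,0,0.24,0.6],
    [0,0,0.15,0,0,0.306,0.6],
    [0,0,0.19,0,0,0.306,0.6],
    [0,0,0.22,0,0,0.306,0.6],
    [0,0,0.24,0,0,0.306,0.6],
    [0,0,0.25,0,0,0.306,0.6],
    [0,0,0.25,0,0,0.306,0.6]
  ]
}}

```text
clock: 6.05
position: [0.48, -0.0002, 0.0658]
tool_rot: [-3.141, 0.001, 1.354]
force: [-0.4, -0.2, -1.5]
grip_width: 0.0555
finger_force: 43.0
```

Call:
{"name": "play_rows", "arguments": {
  "deltas": [
    [0,0,0.004,0,0,0,0.6],
    [0,0,0.008,0,0,0,0.6],
    [0,0,0.01,0,0,0,0.6],
    [0,0,0.012,0,0,0,0.6],
    [0,0,0.012,0,0,0,0.6]
  ]
}}

```text
clock: 6.55
position: [0.4803, 0.0002, 0.0603]
tool_rot: [3.142, -0.0, 1.355]
force: [0.3, 0.3, -1.0]
grip_width: 0.0554
finger_force: 43.0
```

Call:
{"name": "play_rows", "arguments": {
  "deltas": [
    [0,0,0.001,0,0,0,0.6],
    [0,0,0.002,0,0,0,0.6],
    [0,0,0.003,0,0,0,0.6],
    [0,0,0.003,0,0,0,0.6]
  ]
}}

```text
clock: 6.95
position: [0.4805, 0.0002, 0.0593]
tool_rot: [3.141, -0.001, 1.354]
force: [-2.8, 0.6, 12.5]
grip_width: 0.0556
finger_force: 44.0
```

Call:
{"name": "play_rows", "arguments": {
  "deltas": [
    [0,0,-0.001,0,0,0,0.6],
    [0,0,-0.001,0,0,0,0.3],
    [0,0,-0.001,0,0,0,0],
    [0,0,-0.001,0,0,0,0],
    [0,0,-0.001,0,0,0,0],
    [0,0,-0.001,0,0,0,0]
  ]
}}

```text
clock: 7.55
position: [0.4803, 0.0001, 0.0593]
tool_rot: [3.142, 0.0, 1.354]
force: [0.4, -0.7, -0.5]
grip_width: 0.0849
finger_force: 0.0
```

Call:
{"name": "play_rows", "arguments": {
  "deltas": [
    [0,0,-0.04,0,0,0,0],
    [0,0,-0.1,0,0,0,0],
    [0,0,-0.16,0,0,0,0],
    [0,0,-0.2,0,0,0,0],
    [0,0,-0.2,0,0,0,0],
    [0,0,-0.2,0,0,0,0]
  ]
}}

```text
clock: 8.15
position: [0.4803, 0.0004, 0.1593]
tool_rot: [3.141, -0.001, 1.355]
force: [-0.6, 0.6, -0.6]
grip_width: 0.0851
finger_force: 0.0
```

```bash
python3 -c "
from h import *
delta([.48,.0,.16],-12.8); print(observe()['qpos'].round(2))
c=cam('wrist'); im=grab_frame('wrist')[:,:,::-1]; cv2.imwrite('pics/w3.png',crop(im,180,150,200,150,4))
print((proj(c,world([.48,0,np.radians(-12.8)],[(-.028,.012,.098),(.028,.012,.098),(.028,-.012,.098),(-.028,-.012,.098)]))-[180,150])*4)"
```

```text
t 8.15 pos [4.803e-01 4.000e-04 1.593e-01] yaw 77.64 w 0.0851
DELTA [-0.001, -0.0005, -0.0015, -0.0, -0.0004, 0.7536]
[-0.66  0.5   0.72  2.07 -0.49  0.74  0.16]
[[244.72793581 238.78615125]
 [556.77625112 240.97877393]
 [551.42224448 366.58354886]
 [248.26395796 364.5326652 ]]
```

View pics/w3.png

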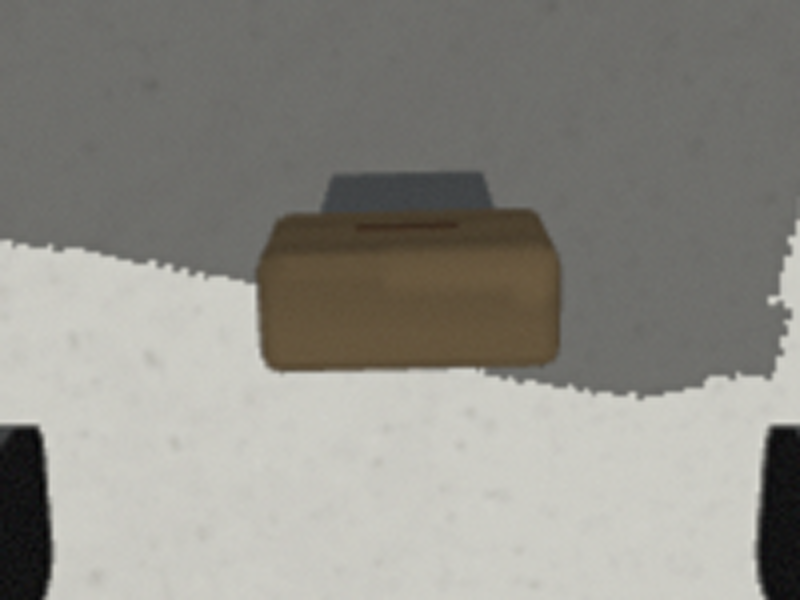

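The key stands upright, with the grip (260–558, 210–370) centred between the fingers (48 and 762). Turning 90° for the broad faces.

Call:
{"name": "play_rows", "arguments": {
  "deltas": [
    [0,0,0,0,0,0.07,0],
    [0,0,0,0,0,0.14,0],
    [0,0,0,0,0,0.21,0],
    [0,0,0,0,0,0.28,0],
    [0,0,0,0,0,0.35,0],
    [0,0,0,0,0,0.42,0],
    [0,0,0,0,0,0.49,0],
    [0,0,0,0,0,0.56,0],
    [0,0,0,0,0,0.63,0],
    [0,0,0,0,0,0.7,0]
  ]
}}

```text
clock: 9.2
position: [0.4799, -0.0001, 0.1584]
tool_rot: [3.141, 0.001, -0.118]
force: [-0.2, 0.4, -0.8]
grip_width: 0.0856
finger_force: 0.0
```

Call:
{"name": "play_rows", "arguments": {
  "deltas": [
    [0,0,0,0,0,0.05,0],
    [0,0,0,0,0,0.05,0],
    [0,0,0,0,0,0.05,0],
    [0,0,0,0,0,0.05,0]
  ]
}}

```text
clock: 9.6
position: [0.4802, -0.0, 0.1591]
tool_rot: [3.141, 0.0, -0.214]
force: [0.4, 0.3, -0.9]
grip_width: 0.0849
finger_force: 0.0
```

```bash
python3 -c "
from h import *
delta([.4803,.0002,.061],-12.6); print(observe()['qpos'].round(2))"
```

```text
t 9.6 pos [ 0.4802 -0.      0.1591] yaw -12.25 w 0.0849
DELTA [0.0003, -0.0005, 0.1961, 0.0001, 0.0002, 0.0029]
[-0.89  0.72  1.14  2.08 -0.85  0.92 -1.04]
```

Call:
{"name": "play_rows", "arguments": {
  "deltas": [
    [0,0,0.05,0,0,0.002,0],
    [0,0,0.1,0,0,0.002,0],
    [0,0,0.14,0,0,0.002,0],
    [0,0,0.17,0,0,0.002,0],
    [0,0,0.19,0,0,0.002,0],
    [0,0,0.196,0,0,0.002,0],
    [0,0,0.196,0,0,0.002,0]
  ]
}}

```text
clock: 10.3
position: [0.4803, 0.0, 0.0614]
tool_rot: [-3.142, 0.0, -0.22]
force: [0.1, -0.4, 1.8]
grip_width: 0.0852
finger_force: 0.0
```

Call:
{"name": "play_rows", "arguments": {
  "deltas": [
    [0,0,0,0,0,0,0.4],
    [0,0,0,0,0,0,0.6],
    [0,0,0,0,0,0,0.8],
    [0,0,0,0,0,0,0.9],
    [0,0,0,0,0,0,0.9],
    [0,0,0,0,0,0,0.9],
    [0,0,0,0,0,0,0.9]
  ],
  "newtons": 60
}}

```text
clock: 11.0
position: [0.4805, 0.0002, 0.0615]
tool_rot: [-3.141, -0.0, -0.22]
force: [-0.1, 1.1, 6.2]
grip_width: 0.0229
finger_force: 60.4
```

```bash
python3 -c "
from h import *
delta([.4803,.0002,.22],-12.6); print(observe()['qpos'].round(2))"
```

```text
t 11.0 pos [4.805e-01 2.000e-04 6.150e-02] yaw -12.63 w 0.0229
DELTA [-0.0003, -0.0, -0.317, -0.0002, -0.0002, -0.0003]
[-0.76  0.84  0.93  2.13 -1.06  0.75 -0.89]
```

Call:
{"name": "play_rows", "arguments": {
  "deltas": [
    [0,0,-0.02,0,0,0,0.9],
    [0,0,-0.07,0,0,0,0.9],
    [0,0,-0.14,0,0,0,0.9],
    [0,0,-0.21,0,0,0,0.9],
    [0,0,-0.28,0,0,0,0.9],
    [0,0,-0.34,0,0,0,0.9],
    [0,0,-0.38,0,0,0,0.9],
    [0,0,-0.38,0,0,0,0.9],
    [0,0,-0.38,0,0,0,0.9]
  ]
}}

```text
clock: 11.9
position: [0.48, 0.0003, 0.2512]
tool_rot: [-3.141, 0.0, -0.22]
force: [-0.4, 0.1, -1.2]
grip_width: 0.0236
finger_force: 59.6
```

```bash
python3 -c "
from h import *
delta([.462,-.2938,.252],-12.8); print(observe()['qpos'].round(2))"
```

```text
t 11.9 pos [4.800e-01 3.000e-04 2.512e-01] yaw -12.62 w 0.0236
DELTA [0.0935, 0.5818, -0.0019, -0.0002, 0.0001, 0.0015]
[-1.    0.62  1.32  1.98 -0.69  1.1  -1.17]
```

Call:
{"name": "play_rows", "arguments": {
  "deltas": [
    [0.01,0.06,-0.004,0,0,0.0015,0.9],
    [0.02,0.13,-0.004,0,0,0.0015,0.9],
    [0.032,0.2,-0.004,0,0,0.0015,0.9],
    [0.043,0.27,-0.004,0,0,0.0015,0.9],
    [0.055,0.34,-0.004,0,0,0.0015,0.9],
    [0.066,0.41,-0.004,0,0,0.0015,0.9],
    [0.077,0.48,-0.004,0,0,0.0015,0.9],
    [0.087,0.54,-0.004,0,0,0.0015,0.9],
    [0.0935,0.582,-0.004,0,0,0.0015,0.9],
    [0.0935,0.582,-0.004,0,0,0.0015,0.9]
  ]
}}

```text
clock: 12.9
position: [0.4607, -0.2968, 0.2524]
tool_rot: [3.141, 0.001, -0.228]
force: [0.1, 0.6, -1.4]
grip_width: 0.0235
finger_force: 59.6
```

Run:
```python
from h import *
delta([.462,-.2938,.252],-12.8); print(observe()['qpos'].round(2))
c=cam('wrist'); im=grab_frame('wrist')[:,:,::-1]; a=crop(im,160,90,240,300,2)
ct=cam('top'); t=grab_frame('top')[:,:,::-1]; b=crop(t,285,195,50,75,8)
o=np.zeros((600,800,3),np.uint8); o[:,:480]=a; o[:,480:]=b[:,:320]; cv2.imwrite('pics/w4.png',o)
p=[.4989,-.2663,-.223]
G=world(p,[(-.006,-.024,.11),(-.006,-.046,.11),(-.054,-.046,.11),(-.054,-.024,.11)])
GU=world(p,[(-.03+sx*.036,-.035+sy*.018,.165) for sx in(1,-1) for sy in (1,-1)])
print('gap',((proj(c,G)-[160,90])*2).round().tolist(),'guards',((proj(c,GU)-[160,90])*2).round().tolist())
s=observe();q=s['position']; K=world([q[0],q[1],s['tool_rot'][2]],[(sx*.02,sy*.007,q[2]-.0615) for sx in(1,-1) for sy in (1,-1)])
print('foot',((proj(c,K)-[160,90])*2).round().tolist())
```

```text
t 12.9 pos [ 0.4607 -0.2968  0.2524] yaw -13.05 w 0.0235
DELTA [0.0013, -0.0064, 0.0009, 0.0004, 0.0007, -0.0021]
[-0.26  0.64  1.13  1.81 -0.64  1.12 -0.7 ]
gap [[211.0, 172.0], [256.0, 172.0], [256.0, 266.0], [213.0, 266.0]] guards [[186.0, 162.0], [278.0, 161.0], [191.0, 332.0], [276.0, 332.0]]
foot [[213.0, 217.0], [252.0, 217.0], [215.0, 321.0], [252.0, 321.0]]
```

View pics/w4.png

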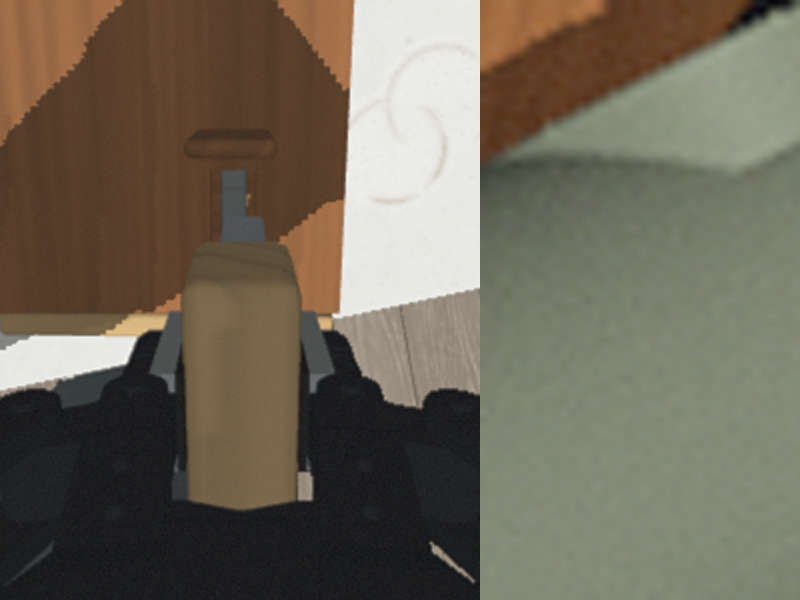

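Call:
{"name": "play_rows", "arguments": {
  "deltas": [
    [0,0,0,0,0,0,0.9],
    [0,0,0,0,0,0,0.9],
    [0,0,0,0,0,0,0.9]
  ]
}}

```text
clock: 13.3
position: [0.4625, -0.2934, 0.2532]
tool_rot: [-3.141, 0.0, -0.223]
force: [-0.5, -0.3, -1.6]
grip_width: 0.0231
finger_force: 59.6
```

Run:
```python
from h import *
delta([.462,-.2938,.252],-12.8)
c=cam('wrist'); im=grab_frame('wrist')[:,:,::-1]; a=crop(im,240,145,80,75,8)
a=(255*(a/255.)**.5).astype(np.uint8); cv2.imwrite('pics/w5.png',a)
p=[.4989,-.2663,-.223]; f=lambda P:((proj(c,P)-[240,145])*8).round().tolist()
print('gap',f(world(p,[(-.006,-.024,.11),(-.006,-.046,.11),(-.054,-.046,.11),(-.054,-.024,.11)])))
print('guardtop rear',f(world(p,[(-.03+x,-.035+sy*.018,.165) for x in(.036,.044) for sy in (1,-1)])))
s=observe();q=s['position']; pk=[q[0],q[1],s['tool_rot'][2]]
print('foot',f(world(pk,[(sx*.02,sy*.007,q[2]-.0615) for sx in(1,-1) for sy in (1,-1)])))
print('grip bot/top',f(world(pk,[(.028,sy*.012,q[2]-.0615+z) for z in(.062,.098) for sy in (1,-1)])))
```

```text
t 13.3 pos [ 0.4625 -0.2934  0.2532] yaw -12.75 w 0.0231
DELTA [-0.0008, 0.0011, 0.0024, -0.0001, 0.0001, 0.0004]
gap [[238.0, 256.0], [419.0, 256.0], [415.0, 632.0], [242.0, 632.0]]
guardtop rear [[146.0, 217.0], [513.0, 217.0], [144.0, 134.0], [514.0, 134.0]]
foot [[246.0, 431.0], [403.0, 431.0], [250.0, 849.0], [400.0, 849.0]]
grip bot/top [[133.0, 521.0], [516.0, 521.0], [74.0, 712.0], [574.0, 712.0]]
```

View pics/w5.png

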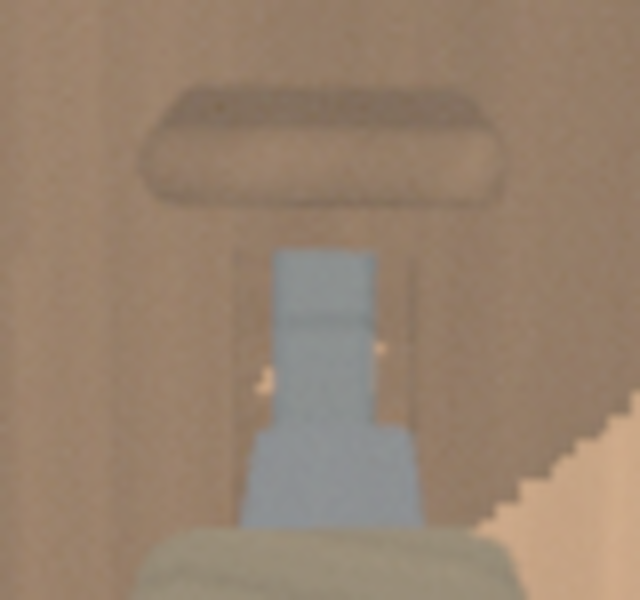

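After settling, the crop shows the gap edges at columns 234–416 and the blade's foot at 258–412. The key sits about 1 mm too far to the right, so I'll shift it by that much and go down.

Call:
{"name": "play_rows", "arguments": {
  "deltas": [
    [0,-0.002,0.02,0,0,0,0.9],
    [0,-0.002,0.05,0,0,0,0.9],
    [0,-0.002,0.08,0,0,0,0.9],
    [0,-0.002,0.11,0,0,0,0.9],
    [0,-0.002,0.13,0,0,0,0.9],
    [0,-0.002,0.145,0,0,0,0.9],
    [0,-0.002,0.155,0,0,0,0.9],
    [0,-0.002,0.165,0,0,0,0.9],
    [0,-0.002,0.175,0,0,0,0.9],
    [0,-0.002,0.185,0,0,0,0.9]
  ]
}}

```text
clock: 14.35
position: [0.4626, -0.2932, 0.1606]
tool_rot: [3.142, -0.0, -0.224]
force: [0.2, 0.4, -1.5]
grip_width: 0.0234
finger_force: 59.7
```

```bash
python3 -c "
from h import *
delta([.462,-.2928,.1285],-12.8); print(observe()['qpos'].round(2),observe()['force'])"
```

```text
t 14.35 pos [ 0.4626 -0.2932  0.1606] yaw -12.81 w 0.0234
DELTA [-0.0014, -0.0004, 0.0643, 0.0, -0.0002, -0.0001]
[-0.19  0.74  1.    1.91 -0.77  0.95 -0.61] [ 0.21582378  0.38033073 -1.50456872]
```

Call:
{"name": "play_rows", "arguments": {
  "deltas": [
    [0,0,0.01,0,0,0,0.9],
    [0,0,0.02,0,0,0,0.9],
    [0,0,0.03,0,0,0,0.9],
    [0,0,0.04,0,0,0,0.9],
    [0,0,0.05,0,0,0,0.9],
    [0,0,0.058,0,0,0,0.9],
    [0,0,0.064,0,0,0,0.9],
    [0,0,0.064,0,0,0,0.9],
    [0,0,0.064,0,0,0,0.9]
  ]
}}

```text
clock: 15.25
position: [0.4624, -0.2931, 0.1289]
tool_rot: [-3.142, 0.0, -0.224]
force: [-4.2, 1.3, 4.6]
grip_width: 0.023
finger_force: 60.5
```

Call:
{"name": "play_rows", "arguments": {
  "deltas": [
    [0,0,0.001,0,0,0,0.9],
    [0,0,0.002,0,0,0,0.9],
    [0,0,0.002,0,0,0,0.9],
    [0,0,0.002,0,0,0,0.9],
    [0,0,0.002,0,0,0,0.9],
    [0,0,0.002,0,0,0,0.9],
    [0,0,0.002,0,0,0,0.9],
    [0,0,0.002,0,0,0,0.9],
    [0,0,0.002,0,0,0,0.9],
    [0,0,0.002,0,0,0,0.9]
  ]
}}

```text
clock: 16.25
position: [0.4624, -0.2931, 0.128]
tool_rot: [3.142, 0.0, -0.224]
force: [-3.4, 0.8, 4.8]
grip_width: 0.0233
finger_force: 60.5
```

Run:
```python
from h import *
delta([.462,-.2938,.252],-12.8); print(observe()['force'])
a=grab_frame('scene')[:,:,::-1]; b=grab_frame('top')[:,:,::-1]
o=np.zeros((600,800,3),np.uint8); o[:,:400]=crop(a,220,170,160,240,2.5); o[:,400:]=crop(b,230,170,160,240,2.5)
cv2.imwrite('pics/d.png',o)
```

```text
t 16.25 pos [ 0.4624 -0.2931  0.128 ] yaw -12.82 w 0.0233
DELTA [-0.0004, 0.0014, -0.248, 0.0, 0.0, -0.0002]
[-3.40340258  0.79039936  4.79348852]
```

View pics/d.png

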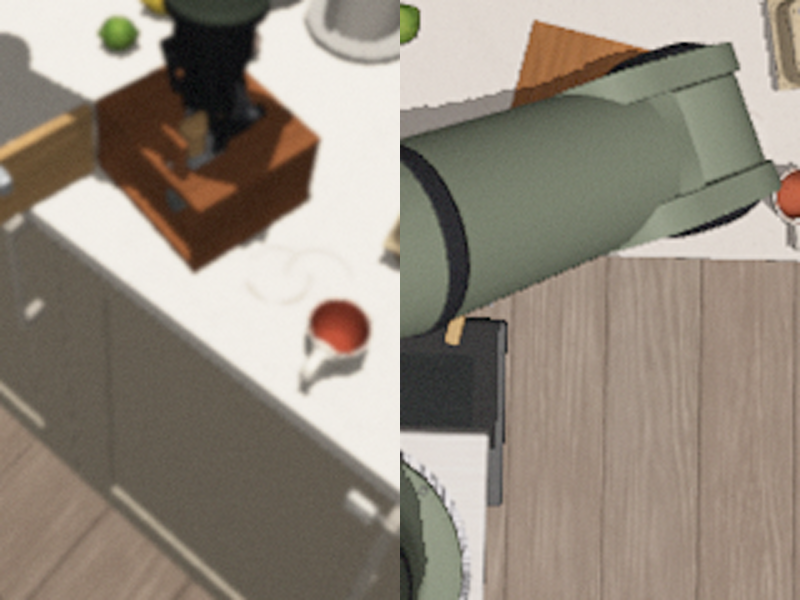

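The door is wide open: its panel shows left of the cabinet at (50,150) in the left-hand picture. Drawing the key out.

Call:
{"name": "play_rows", "arguments": {
  "deltas": [
    [0,0,-0.02,0,0,0,0.9],
    [0,0,-0.04,0,0,0,0.9],
    [0,0,-0.06,0,0,0,0.9],
    [0,0,-0.08,0,0,0,0.9],
    [0,0,-0.11,0,0,0,0.9],
    [0,0,-0.15,0,0,0,0.9],
    [0,0,-0.2,0,0,0,0.9],
    [0,0,-0.25,0,0,0,0.9],
    [0,0,-0.25,0,0,0,0.9],
    [0,0,-0.25,0,0,0,0.9]
  ]
}}

```text
clock: 17.35
position: [0.4626, -0.2929, 0.2533]
tool_rot: [-3.141, -0.001, -0.223]
force: [-0.4, 0.4, -1.2]
grip_width: 0.0235
finger_force: 59.7
```

```bash
python3 -c "
from h import *
delta([.48,.0,.252],-12.8); print(observe()['qpos'].round(2),observe()['force'])"
```

```text
t 17.35 pos [ 0.4626 -0.2929  0.2533] yaw -12.79 w 0.0235
DELTA [-0.0959, -0.579, 0.0026, -0.0001, -0.0004, 0.0]
[-0.27  0.64  1.13  1.82 -0.64  1.11 -0.71] [-0.38445841  0.37151987 -1.21248274]
```

Call:
{"name": "play_rows", "arguments": {
  "deltas": [
    [-0.01,-0.06,0,0,0,0,0.9],
    [-0.02,-0.13,0,0,0,0,0.9],
    [-0.033,-0.2,0,0,0,0,0.9],
    [-0.045,-0.27,0,0,0,0,0.9],
    [-0.056,-0.34,0,0,0,0,0.9],
    [-0.068,-0.41,0,0,0,0,0.9],
    [-0.08,-0.48,0,0,0,0,0.9],
    [-0.09,-0.54,0,0,0,0,0.9],
    [-0.096,-0.58,0,0,0,0,0.9],
    [-0.096,-0.58,0,0,0,0,0.9]
  ]
}}

```text
clock: 18.35
position: [0.4798, 0.0031, 0.2519]
tool_rot: [3.141, 0.002, -0.22]
force: [-0.4, 0.2, -1.2]
grip_width: 0.0234
finger_force: 59.9
```

Call:
{"name": "play_rows", "arguments": {
  "deltas": [
    [0,0,0.06,0,0,0,0.9],
    [0,0,0.13,0,0,0,0.9],
    [0,0,0.2,0,0,0,0.9],
    [0,0,0.27,0,0,0,0.9],
    [0,0,0.32,0,0,0,0.9],
    [0,0,0.35,0,0,0,0.9],
    [0,0,0.37,0,0,0,0.9],
    [0,0,0.37,0,0,0,0.9],
    [0,0,0.37,0,0,0,0.9]
  ]
}}

```text
clock: 19.25
position: [0.4801, -0.0, 0.0682]
tool_rot: [3.141, -0.0, -0.224]
force: [0.0, 0.4, -1.1]
grip_width: 0.0233
finger_force: 59.7
```

Call:
{"name": "play_rows", "arguments": {
  "deltas": [
    [0,0,0.004,0,0,0,0.9],
    [0,0,0.008,0,0,0,0.9],
    [0,0,0.01,0,0,0,0.9],
    [0,0,0.012,0,0,0,0.9],
    [0,0,0.012,0,0,0,0.9]
  ]
}}

```text
clock: 19.75
position: [0.48, 0.0003, 0.0618]
tool_rot: [3.142, 0.0, -0.224]
force: [0.2, -0.6, -1.6]
grip_width: 0.0233
finger_force: 59.7
```

Call:
{"name": "play_rows", "arguments": {
  "deltas": [
    [0,0,0.001,0,0,0,0.9],
    [0,0,0.002,0,0,0,0.9],
    [0,0,0.003,0,0,0,0.9],
    [0,0,0.003,0,0,0,0.9]
  ]
}}

```text
clock: 20.15
position: [0.4803, 0.0001, 0.0614]
tool_rot: [-3.14, -0.001, -0.224]
force: [-6.6, 1.8, 33.0]
grip_width: 0.0234
finger_force: 64.6
```

Call:
{"name": "play_rows", "arguments": {
  "deltas": [
    [0,0,-0.002,0,0,0,0.9],
    [0,0,-0.002,0,0,0,0.9],
    [0,0,-0.002,0,0,0,0.6],
    [0,0,-0.002,0,0,0,0.3],
    [0,0,-0.002,0,0,0,0],
    [0,0,-0.002,0,0,0,0],
    [0,0,-0.002,0,0,0,0],
    [0,0,-0.002,0,0,0,0]
  ]
}}

```text
clock: 20.95
position: [0.48, 0.0003, 0.0613]
tool_rot: [3.142, 0.0, -0.224]
force: [0.3, -0.4, 0.4]
grip_width: 0.0853
finger_force: 0.0
```

Call:
{"name": "play_rows", "arguments": {
  "deltas": [
    [0,0,-0.03,0,0,0,0],
    [0,0,-0.08,0,0,0,0],
    [0,0,-0.15,0,0,0,0],
    [0,0,-0.22,0,0,0,0],
    [0,0,-0.26,0,0,0,0],
    [0,0,-0.28,0,0,0,0],
    [0,0,-0.28,0,0,0,0],
    [0,0,-0.28,0,0,0,0]
  ]
}}

```text
clock: 21.75
position: [0.4797, 0.0006, 0.2005]
tool_rot: [3.141, 0.001, -0.223]
force: [-0.3, 0.0, -0.8]
grip_width: 0.0856
finger_force: 0.0
```

Run:
```python
from h import *
s=observe(); print(s['clock'],s['position'],s['force'],s['grip_width'])
c=cam('wrist'); im=grab_frame('wrist')
# pale wood (grip) mask in the predicted grip-top quad versus expected area, no viewing left
K=proj(c,world([.4803,.0002,np.radians(-12.7)],[(-.028,.012,.098),(.028,.012,.098),(.028,-.012,.098),(-.028,-.012,.098)])); print(K.round())
hsv=cv2.cvtColor(im,cv2.COLOR_RGB2HSV); m=cv2.inRange(hsv,(8,60,40),(28,255,255))
x0,y0=(K.min(0)-25).astype(int); x1,y1=(K.max(0)+25).astype(int)
n,l,st,ce=cv2.connectedComponentsWithStats(m[y0:y1,x0:x1]); print((st[1:]+[x0,y0,0,0,0])[st[1:,4]>30])
```

```text
21.75 [0.47972282 0.00056564 0.20047409] [-0.26373257  0.0160504  -0.77850833] 0.08557317765147139
[[267. 241.]
 [266. 178.]
 [295. 178.]
 [294. 241.]]
[[ 268  173   27   66 1700]]
```

The wooden grip shows at columns 268–295, rows 173–239, where a standing key should appear. The hand is clear of it, so I'm handing the job in.

```bash
python3 -c "
from workcell import *
print(job_done())"
```

```text
the job is handed in; nothing more can be done
None
```

The job is handed in: the key pressed the hook, the door swung wide open, and the key was drawn out and stands released on the worktop at about (0.48, 0.00). I did not check the hook's return or the door's final angle by picture, and `job_done()` gave no verdict.

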